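# Put the padlocks back in their fitted trays

### The job

Pick the four padlocks out from the locks on the locksmith's bench and put each into the tray made for its size and shape: the large one in the large wide tray, the small one in the smallest tray, the long-shackled one in the long narrow tray and the round disc padlock in the round tray. Each must lie flat inside its tray's rim; set them down, do not drop them, and leave the two lock cylinders where they are.

Things in the scene. Friction and masses are not known exactly. Their poses are not given: they have to be found in the camera images.
- large_padlock: The large padlock, lying flat, loose, about 350 g: brass body 46 (x) by 56 (y) by 24 mm thick, round steel shackle (9 mm bar, at mid thickness) on its +x side, 80 mm long over all. Origin: on the underside, in the middle of the 80 x 56 mm outline; the body's middle (grip there, across y) is at x = -17 mm. x runs from body to shackle, z up
- small_padlock: The small padlock, lying flat, loose, about 100 g: brass body 30 (x) by 34 (y) by 18 mm thick, round steel shackle (6 mm bar, at mid thickness) on its +x side, 52 mm long over all. Origin: on the underside, in the middle of the 52 x 34 mm outline; the body's middle (grip there, across y) is at x = -11 mm. x runs from body to shackle, z up
- long_padlock: The long-shackled padlock, lying flat, loose, about 200 g: brass body 38 (x) by 40 (y) by 20 mm thick, round steel shackle (7 mm bar, at mid thickness) on its +x side, 94 mm long over all. Origin: on the underside, in the middle of the 94 x 40 mm outline; the body's middle (grip there, across y) is at x = -28 mm. x runs from body to shackle, z up
- disc_padlock: The round disc padlock, lying flat: steel disc 60 mm in diameter, 24 mm thick, with a short bar in a dark notch at its +x edge that does not stick out sideways (its top is 3 mm above the disc). Origin: centre of the underside; z up. About 300 g. Loose; grip across any diameter
- large_tray: The large wide tray, made for the large padlock (either way round): wood with cork floor, 100 (x) by 76 mm inside, 108 by 84 mm outside; floor 3 mm and rim top 9 mm above the bench, rim 4 mm thick. Origin: centre of its underside, at bench height; x along its length. Fixed to the bench
- small_tray: The smallest tray, made for the small padlock (either way round): wood with cork floor, 72 (x) by 54 mm inside, 80 by 62 mm outside; floor 3 mm and rim top 9 mm above the bench, rim 4 mm thick. Origin: centre of its underside, at bench height; x along its length. Fixed to the bench
- long_tray: The long narrow tray, made for the long-shackled padlock (either way round): wood with cork floor, 114 (x) by 60 mm inside, 122 by 68 mm outside; floor 3 mm and rim top 9 mm above the bench, rim 4 mm thick. Origin: centre of its underside, at bench height; x along its length. Fixed to the bench
- round_tray: The round tray: wooden, cork floor, 84 mm inside and 92 mm outside diameter; floor 3 mm and rim top 9 mm above the bench. Origin: centre of its underside, at bench height. Fixed to the bench. It is the one made for the disc padlock, any way round
- profile_cylinder: A door lock's profile cylinder lying on its side: steel, 66 (x) by 33 (y) by 17 mm high, a 17 mm round barrel along x with a flat fin on its +y side. Origin: under its middle. Loose; not a padlock, to be left where it is
- rim_cylinder: A round rim lock cylinder standing on its collar: brass, 32 mm in diameter (collar 42 mm), 34 mm tall, keyway on top. Origin: centre of the underside. Loose; not a padlock, to be left where it is
There are look-alikes about, which are no part of the job. What is shaped like the disc_padlock but blue, orange or turquoise is not meant.

How it is judged (in metres and radians):
At the end, for the whole second after the job is handed in: Each padlock lies released and at rest in its own tray: origin within 14 mm of the tray centre along the tray's x and y (radially in the round tray), underside 1 to 5 mm above the tray's origin, level within 0.05 rad, so not propped on the rim (x of large_padlock in the frame of large_tray between -0.014 and 0.014 m and y of large_padlock in the frame of large_tray between -0.014 and 0.014 m and z of large_padlock in the frame of large_tray between 0.001 and 0.005 m and angle between each of large_padlock, small_padlock, long_padlock, disc_padlock's own z axis and vertical below 0.05 rad and linear speed of each of large_padlock, small_padlock, long_padlock, disc_padlock below 0.02 m/s and x of small_padlock in the frame of small_tray between -0.014 and 0.014 m and y of small_padlock in the frame of small_tray between -0.014 and 0.014 m and z of small_padlock in the frame of small_tray between 0.001 and 0.005 m and x of long_padlock in the frame of long_tray between -0.014 and 0.014 m and y of long_padlock in the frame of long_tray between -0.014 and 0.014 m and z of long_padlock in the frame of long_tray between 0.001 and 0.005 m and horizontal distance between disc_padlock and round_tray below 0.014 m and z of disc_padlock in the frame of round_tray between 0.001 and 0.005 m); the robot touches nothing.
It fails at once if a padlock is dropped or thrown (faster than 0.7 m/s with its underside within 30 mm of the bench) ((height (world z) of large_padlock below 0.03 m and linear speed of large_padlock above 0.7 m/s) or (height (world z) of small_padlock below 0.03 m and linear speed of small_padlock above 0.7 m/s) or (height (world z) of long_padlock below 0.03 m and linear speed of long_padlock above 0.7 m/s) or (height (world z) of disc_padlock below 0.03 m and linear speed of disc_padlock above 0.7 m/s)).
It fails at once if the profile cylinder is moved by more than 20 mm or tipped over (distance of profile_cylinder from where it was at the start of the episode above 0.02 m or angle between profile_cylinder's own z axis and vertical above 0.3 rad).
It fails at once if the rim cylinder is moved by more than 20 mm or tipped over (distance of rim_cylinder from where it was at the start of the episode above 0.02 m or angle between rim_cylinder's own z axis and vertical above 0.3 rad).
It also fails if it takes over 96 s, if anything falls off the work surface, if the arm or the gripper's body presses on something with over 40 N, if the wrist force passes 120 N, or if a joint passes its speed limit or range.

### The arm

A 6-joint arm with a two-finger parallel gripper is mounted at the origin on the work surface. World frame = base frame: x ahead of the robot, y to its left, z up, the work surface at z = 0. Lengths are in m, angles in degrees, forces in N, time in s.
With the tool pointing down it reaches from about 0.325 to 0.9 m from the base axis. Payload 3.5 kg.
Tool frame: the origin (TCP) lies between the finger pads; the fingertips stand 14 mm ahead of it and the grasp point (between the pads) lies 5 mm behind it; z points along the fingers, y is the direction in which the jaws open and shut (so a half turn about z gives the same grasp; the last joint's range is limited). The gripper opens to 85 mm and grips with 20 to 120 N. Pads are 22 mm wide; open, the fingers measure 114 mm over their backs; the gripper's body (76 mm by 85 mm) begins 54 mm behind the grasp point. The pads swing forward as they close: fully open they stand 13 mm farther back than shut.
Start: joints at [68.675, 15.837, -1.513, 72.651, 0, 84.076], TCP at [0.166, 0.603, 0.245] pointing down, gripper open.
Joint ranges: [-178.77, 178.77], [-48.84, 107.48], [-61.69, 71.31], [-111.58, 123.2], [-90, 87.43], [-180, 180]. Speed limits (degrees/s): [147.25, 147.25, 180, 180, 180, 180].

### API

Orientations are given as [roll, pitch, yaw] about the fixed x, y, z axes, in that order (R = Rz(yaw) Ry(pitch) Rx(roll)).
In Python, from station import r gives the robot as it stands.
- The arm moves only by the tool move_arm, never from a script. Its argument "series" is a list of rows, each a list of 6 numbers: the shift along the tool's x, y, z in cm, then the turn, a rotation vector about the tool's x, y, z in rad. In form: [[tx, ty, tz, ax, ay, az], ...]. A call has 1 to 10 rows; each row is the pose to reach, as a shift and turn from the pose commanded when the call began, along the tool's axes at that moment; what a row does not reach only later rows make up. A row lasts 1/12 s, in which the tool goes at most 41.7 mm and 7.16 degrees, less where a joint would pass 70% of its speed; a pose out of reach is approached as far as the arm can. A call with a gripper value outside its range is refused whole. "fingers" is the closure, from -1 (fully open) to 1 (shut), so that 0 is half open, set as the call begins (left out, the last holds). The fingers move at their own pace and stop on an object; the grip force is fixed at half the most. Time passes only in rows, so rows that repeat a pose let the fingers close. It gives the time, the measured TCP pose, the force and the opening at its end, in the units of the state.
- r.sense(): the state, without advancing time (a new reading comes with each control period).
- r.camera(name): name is "side" or "top" or "wrist"; returns the picture (384x512x3 uint8, blue, green, red); there is no depth.
- r.get_calibration(name): a dict with "vertical_fov" (degrees; the focal length in pixels is half the picture's height over the tangent of half this angle, whatever the lens; pixels are square), "cx", "cy" (the principal point, pixels), "k1" (the pictures are not rectified: a ray, as slopes to the right and down, at radius r is drawn at 1 + k1 r^2 times it, then the intrinsics apply), "xyz" and "orientation" of the camera in the world. Camera axes: x right, y down, z forward; pixel columns grow to the right and rows downward; lengths in m; the calibration is good to about 2 mm. A picture is of the moment at which its call begins: read the wrist's pose just before it. get_calibration takes no time and is no camera call; for the wrist camera it gives the pose at the moment of the call.
- r.sign_off(): hands the job in, once; it reports no verdict.
The state is a dict: "t": time; "joint_pos": joint angles; "qd": joint speeds; "joint_torque": joint torques, N m; "tcp_pos": TCP position; "ee_rot": TCP orientation; "wrist_force": force on the tool from outside, world axes, zero at the start; "torque": the same for the moment, N m; "opening": finger opening in m.
Only numpy, scipy, OpenCV 4.12 (cv2) and the standard library are available. Lean on these libraries where they do the work, as an engineer would, in place of code of your own. Each camera call takes 0.05 s, during which the arm holds its last target.

## Working session

There is one attempt and no reset: what is moved stays moved. The work goes in short steps, Python scripts to look and compute and a tool call to move; the robot and the scene stay as the last step left them, time stands still between calls to the robot, and variables do not carry over. Pictures are saved under pics/ and viewed, and the job is handed in when it is done.

Besides the shell and the picture viewer there is one more tool, called after ">>>" as name(argument=value, ...), one argument or row to a line, values as JSON. move_arm: Moves the arm, as the interface text tells. Its arguments: {"type":"object","properties":{"series":{"type":"array","items":{"type":"array","items":{"type":"number"}}},"fingers":{"type":"number"}},"required":["series"]}

```bash
ls; mkdir -p pics; python3 - <<'E'
from station import r
import cv2
print(r.sense())
for n in ("top","side","wrist"):
    print(n,r.get_calibration(n)); cv2.imwrite(f"pics/{n}0.png",r.camera(n))
E
```

```text
pics
{'t': 0.0, 'joint_pos': array([ 6.86741474e+01,  1.58784919e+01, -1.59743156e+00,  7.26518554e+01,
       -3.08014414e-04,  8.40765555e+01]), 'qd': array([-0.03760281,  0.01275089,  0.06239632, -0.06246368,  0.05925817,
       -0.02677191]), 'joint_torque': array([ 4.22858284e-04, -4.45506656e+01,  2.95202941e+01,  1.63137959e-02,
       -1.17421610e-05, -1.20272048e-06]), 'tcp_pos': array([0.16572449, 0.60184901, 0.24416053]), 'ee_rot': array([-1.79872872e+02, -1.28803349e-02,  1.64597578e+02]), 'wrist_force': array([0.25867017, 0.09459066, 0.62183184]), 'torque': array([ 0.00385766,  0.02616077, -0.04894571]), 'opening': 0.0850292395792422}
top {'vertical_fov': 50.651897612001626, 'cx': 257.8600064728099, 'cy': 192.8874463291378, 'k1': -0.13810902464367036, 'xyz': array([ 0.30761713, -0.0074308 ,  0.94005601]), 'orientation': array([-168.58381591,   -0.84428035,  -91.18217682])}
side {'vertical_fov': 53.16977903446666, 'cx': 260.5796044203242, 'cy': 189.9999974866852, 'k1': -0.01368074335952772, 'xyz': array([0.23459212, 0.5869671 , 0.63405146]), 'orientation': array([-131.09044344,   -1.26786973, -155.44308588])}
wrist {'vertical_fov': 58.9850583507351, 'cx': 255.62289631302167, 'cy': 195.6314363486626, 'k1': 0.020247950079124458, 'xyz': array([0.09691015, 0.6205318 , 0.37215978]), 'orientation': array([1.63811493e+02, 1.50667643e-01, 7.46221089e+01])}
```

View pics/top0.png

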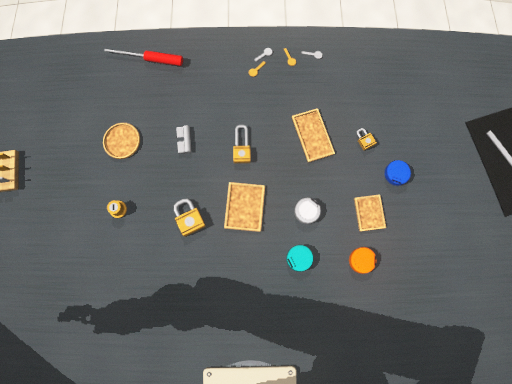

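View pics/side0.png

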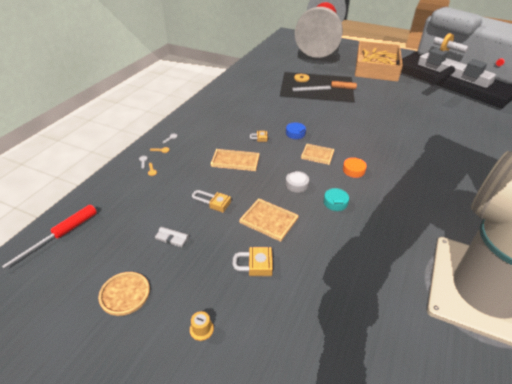

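View pics/wrist0.png

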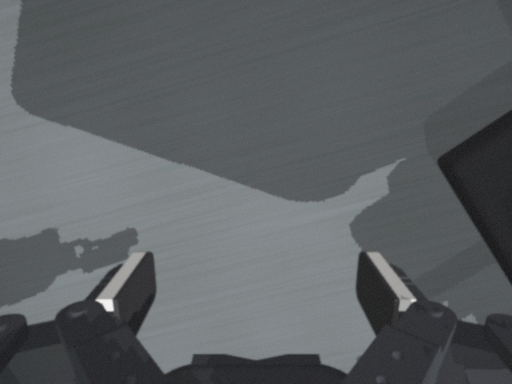

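The candidates in the top view are:
- **Large padlock:** (188,217).
- **Long padlock:** (241,144).
- **Small padlock:** (366,139).
- **Disc:** silver one at (307,211). The blue (398,172), orange (363,260) and turquoise (300,258) discs are decoys.
- **Cylinders, to leave alone:** profile (183,139) and rim (117,209).
- **Trays:** round (121,140), long (313,135), large (245,206) and small (370,213).

Next I'll rectify the top view for measuring.

```bash
cat > h.py <<'E'
import numpy as np, cv2
from scipy.spatial.transform import Rotation as R
def proj(c,P,H=384):
    P=np.atleast_2d(P).astype(float); f=H/2/np.tan(np.radians(c["vertical_fov"]/2))
    Rm=R.from_euler("xyz",c["orientation"],degrees=True).as_matrix()
    q=(P-c["xyz"])@Rm; s=q[:,:2]/q[:,2:]; s=s*(1+c["k1"]*(s**2).sum(1,keepdims=True))
    return s*f+[c["cx"],c["cy"]]
def ortho(img,c,x0,x1,y0,y1,z,res=0.001):
    # row down = -x, col right = -y ; pixel (u,v): x=x1-v*res, y=y1-u*res
    w=int((y1-y0)/res);h=int((x1-x0)/res)
    u,v=np.meshgrid(np.arange(w),np.arange(h))
    P=np.stack([x1-v*res,y1-u*res,np.full(u.shape,z)],-1).reshape(-1,3)
    m=proj(c,P).reshape(h,w,2).astype(np.float32)
    return cv2.remap(img,m[...,0],m[...,1],cv2.INTER_CUBIC)
E
python3 - <<'E'
from h import *; from station import r
c=r.get_calibration("top"); im=cv2.imread("pics/top0.png")
o=ortho(im,c,0.3,0.62,-0.40,0.40,0.009)
for k in range(0,800,100): cv2.putText(o,f"y{0.4-k/1000:.1f}",(k,10),0,.35,(255,255,255)); cv2.line(o,(k,0),(k,319),(90,90,90),1)
for k in range(20,320,100): cv2.line(o,(0,k),(799,k),(90,90,90),1);cv2.putText(o,f"x{0.62-k/1000:.2f}",(0,k),0,.35,(255,255,255))
c2=r.get_calibration("side"); im2=cv2.imread("pics/side0.png")
o2=ortho(im2,c2,0.3,0.62,-0.40,0.40,0.009)
cv2.imwrite("pics/ortho0.png",np.vstack([o,o2])[:600])
E
```

```text
(no output)
```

View pics/ortho0.png

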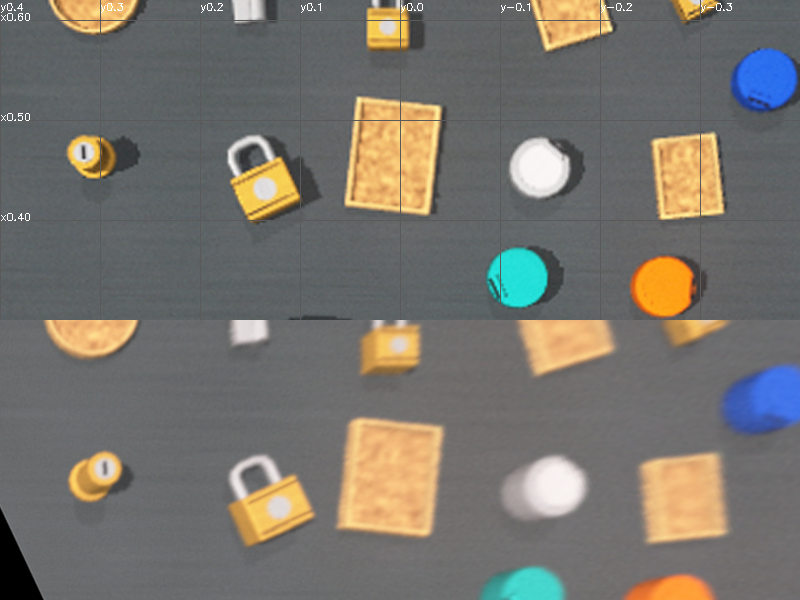

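```bash
cat > fit.py <<'E'
from h import *
from scipy.optimize import minimize
def box(x0,x1,y,h): return np.array([[x,s*y/2,z] for x in(x0,x1) for s in(-1,1) for z in(0,h)])
def cyl(d,h):
    a=np.linspace(0,2*np.pi,48,endpoint=False); return np.vstack([np.c_[d/2*np.cos(a),d/2*np.sin(a),0*a+z] for z in(0,h)])
M=dict(large_padlock=(box(-.040,.006,.056,.024),'s'),small_padlock=(box(-.026,.004,.034,.018),'s'),long_padlock=(box(-.047,-.009,.040,.020),'s'),
 disc_padlock=(cyl(.06,.024),'w'),large_tray=(box(-.054,.054,.084,.009),'s'),small_tray=(box(-.04,.04,.062,.009),'s'),long_tray=(box(-.061,.061,.068,.009),'s'),round_tray=(cyl(.092,.009),'s'),
 rim_cylinder=(cyl(.037,.034),'s'),profile_cylinder=(box(-.033,.033,.033,.017),'w'))
def mask(im,k):
    h=cv2.cvtColor(im,cv2.COLOR_BGR2HSV)
    m=((h[...,1]>110)&(h[...,2]>90)&(h[...,0]<30)) if k=='s' else ((h[...,1]<70)&(h[...,2]>125))
    if k=='s': m=cv2.morphologyEx(m.astype(np.uint8),cv2.MORPH_CLOSE,np.ones((7,7)))
    return m.astype(np.uint8)
def place(P,p,z=0):
    c,s=np.cos(p[2]),np.sin(p[2]); return np.c_[c*P[:,0]-s*P[:,1]+p[0],s*P[:,0]+c*P[:,1]+p[1],P[:,2]+z]
def fit(name,p0,views,z=0,S=4):
    P,k=M[name]; pre=[]
    for im,c in views:
        q=proj(c,place(P,p0,z)); x,y=np.floor(q.min(0)-12).astype(int); X,Y=np.ceil(q.max(0)+12).astype(int)
        x,y=max(x,0),max(y,0)
        m=cv2.resize(mask(im,k)[y:Y,x:X]*255,None,fx=S,fy=S,interpolation=cv2.INTER_LINEAR)>127
        pre.append((m,x,y,c))
    def cost(d,full=False):
        p=np.array(p0)+np.array(d)*[.001,.001,.02]; t=[]
        for m,x,y,c in pre:
            q=(proj(c,place(P,p,z))-[x,y]+.5)*S-.5
            hull=cv2.convexHull(q.astype(np.float32)); g=np.zeros(m.shape,np.uint8)
            cv2.fillConvexPoly(g,np.round(hull*16).astype(np.int32),1,shift=4); g=g>0
            t.append(1-(g&m).sum()/(g|m).sum())
        return t if full else sum(t)
    b=min((minimize(cost,d0,method="Nelder-Mead",options=dict(initial_simplex=np.array(d0)+np.array([[0,0,0],[8,0,0],[0,8,0],[0,0,8]]),xatol=.02,fatol=1e-4)) for d0 in ([0,0,0],[-3,-3,-6.],[3,3,6.])),key=lambda b:b.fun)
    p=np.array(p0)+b.x*[.001,.001,.02]
    return p,cost(b.x,True)
E
python3 - <<'E'
from fit import *; from station import r
T=(cv2.imread("pics/top0.png"),r.get_calibration("top"));S=(cv2.imread("pics/side0.png"),r.get_calibration("side"))
d=np.radians
G=dict(large_padlock=(.445,.145,d(30)),small_padlock=(.62,-.29,d(20)),long_padlock=(.61,.015,d(0)),disc_padlock=(.45,-.14,0),
large_tray=(.463,.007,d(-5)),small_tray=(.443,-.287,d(5)),long_tray=(.62,-.17,d(20)),round_tray=(.61,.31,0),rim_cylinder=(.46,.31,0),profile_cylinder=(.61,.16,0))
for n,p in G.items():
    for v in ([T],[S],[T,S]):
        q,e=fit(n,p,v); print(n,len(v),np.round(q[:2]*1000,1),round(np.degrees(q[2]),1),np.round(e,3))
E
```

```text
large_padlock 1 [445.5 141.2] 26.3 [0.188]
large_padlock 1 [444.  139.1] 25.9 [0.22]
large_padlock 2 [443.9 140.3] 25.8 [0.213 0.226]
small_padlock 1 [ 628.5 -287.7] 30.6 [0.088]
small_padlock 1 [ 627.9 -290.1] 26.7 [0.227]
small_padlock 2 [ 627.9 -288.3] 30.5 [0.097 0.246]
long_padlock 1 [619.1  12.9] 0.2 [0.078]
long_padlock 1 [617.5  13. ] 3.8 [0.159]
long_padlock 2 [618.3  13.4] 2.9 [0.08 0.17]
disc_padlock 1 [ 451.8 -138. ] 3.4 [0.111]
disc_padlock 1 [ 450.8 -140.5] -10.8 [0.111]
disc_padlock 2 [ 451.3 -139. ] 15.0 [0.123 0.124]
large_tray 1 [464.5   6.5] -6.7 [0.032]
large_tray 1 [464.    6.4] -6.6 [0.18]
large_tray 2 [464.1   6.5] -6.7 [0.034 0.179]
small_tray 1 [ 444.1 -288.3] 5.6 [0.042]
small_tray 1 [ 442.  -289.6] 9.5 [0.219]
small_tray 2 [ 443.8 -288.3] 6.2 [0.044 0.226]
long_tray 1 [ 639.  -162.1] 17.1 [0.039]
long_tray 1 [ 638.3 -162. ] 16.0 [0.164]
long_tray 2 [ 638.7 -162.2] 16.8 [0.04  0.166]
round_tray 1 [634.2 307.4] 12.8 [0.043]
round_tray 1 [632.5 306.1] -6.2 [0.07]
round_tray 2 [633.3 306.6] 0.5 [0.046 0.072]
rim_cylinder 1 [462.6 305.1] -7.5 [0.247]
rim_cylinder 1 [460.6 309.5] 15.0 [0.266]
rim_cylinder 2 [461.7 306.8] 7.7 [0.284 0.332]
profile_cylinder 1 [632.8 153.7] 8.6 [0.248]
profile_cylinder 1 [633.3 151.6] -1.6 [0.216]
profile_cylinder 2 [632.5 152.5] 5.4 [0.255 0.226]
```

```bash
python3 - <<'E'
from fit import *; from station import r
c=r.get_calibration("top");im=cv2.imread("pics/top0.png")
F=dict(large_padlock=(.445,.1405,d:=np.radians(26),),small_padlock=(.628,-.288,np.radians(30.5)),long_padlock=(.6185,.0132,np.radians(1.5)),disc_padlock=(.4514,-.139,0),
large_tray=(.4643,.0065,np.radians(-6.7)),small_tray=(.4438,-.2883,np.radians(6)),long_tray=(.6388,-.1622,np.radians(17)),round_tray=(.6335,.3068,0))
t=[]
for n,p in F.items():
    q=proj(c,place(M[n][0],p)); m=q.mean(0).astype(int); h=cv2.convexHull(q.astype(np.float32))
    cr=cv2.resize(im[m[1]-30:m[1]+30,m[0]-30:m[0]+30],(200,200),interpolation=cv2.INTER_CUBIC)
    if 'padlock' in n or 1: cv2.polylines(cr,[np.round(((h-(m-30)+.5)*200/60-.5)).astype(np.int32)],True,(0,0,255),1)
    t.append(cr)
cv2.imwrite("pics/ov.png",np.vstack([np.hstack(t[:4]),np.hstack(t[4:])]))
E
```

```text
(no output)
```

View pics/ov.png

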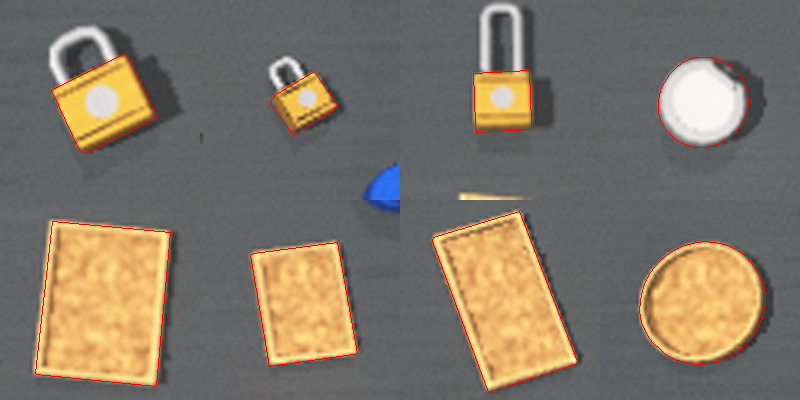

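```bash
python3 - <<'E'
from h import *; from station import r
c=r.get_calibration("wrist"); s=r.sense()
Rt=R.from_euler("xyz",s["ee_rot"],degrees=True).as_matrix()
for x in(-.011,.011):
  for y in(-.0425,.0425):
    for z in(-.03,-.005,.001,.007,.014,.02):
      print(x,y,z,np.round(proj(c,s["tcp_pos"]+Rt@[x,y,z])[0],1))
im=cv2.imread("pics/wrist0.png")
cv2.imwrite("pics/wcrop.png",cv2.resize(im[234:384,60:460],(800,300),interpolation=cv2.INTER_CUBIC))
E
```

```text
-0.011 -0.0425 -0.03 [133.3 346.6]
-0.011 -0.0425 -0.005 [154.4 303.7]
-0.011 -0.0425 0.001 [158.4 295.6]
-0.011 -0.0425 0.007 [162.2 288. ]
-0.011 -0.0425 0.014 [166.1 279.9]
-0.011 -0.0425 0.02 [169.3 273.5]
-0.011 0.0425 -0.03 [381.6 346.9]
-0.011 0.0425 -0.005 [359.9 303.9]
-0.011 0.0425 0.001 [355.7 295.7]
-0.011 0.0425 0.007 [351.9 288.2]
-0.011 0.0425 0.014 [347.8 280. ]
-0.011 0.0425 0.02 [344.6 273.6]
0.011 -0.0425 -0.03 [126.8 289.7]
0.011 -0.0425 -0.005 [150.  255.2]
0.011 -0.0425 0.001 [154.3 248.7]
0.011 -0.0425 0.007 [158.4 242.7]
0.011 -0.0425 0.014 [162.7 236.3]
0.011 -0.0425 0.02 [166.1 231.2]
0.011 0.0425 -0.03 [388.3 289.9]
0.011 0.0425 -0.005 [364.5 255.4]
0.011 0.0425 0.001 [360.  248.8]
0.011 0.0425 0.007 [355.9 242.8]
0.011 0.0425 0.014 [351.5 236.4]
0.011 0.0425 0.02 [348.  231.3]
```

View pics/wcrop.png

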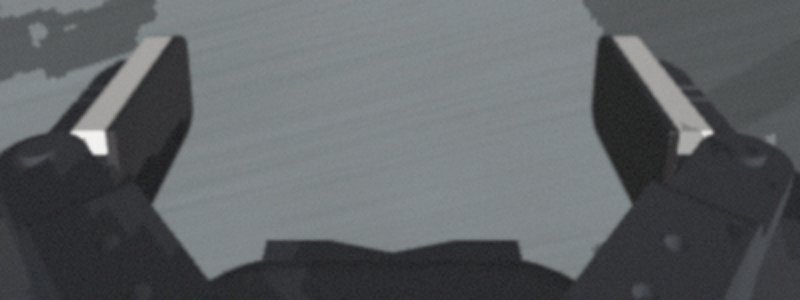

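```bash
cat > go.py <<'E'
from h import *
from station import r
import sys
F=dict(large=(.4448,.1405,26,-.017),small=(.628,-.288,30.5,-.011),long=(.6185,.0132,1.5,-.028),disc=(.4514,-.139,0,0),
 Tlarge=(.4643,.0065,-6.7,-.017),Tsmall=(.4438,-.2883,6,-.011),Tlong=(.6388,-.1622,17,-.028),Tdisc=(.6335,.3068,0,0))
def tgt(n,z):
    x,y,a,o=F[n]; return np.array([x+o*np.cos(np.radians(a)),y+o*np.sin(np.radians(a)),z]),a
def go(n,z):
    p,a=tgt(n,z); s=r.sense()
    R0=R.from_euler("xyz",s["ee_rot"],degrees=True); R1=R.from_euler("xyz",[180,0,180+a],degrees=True)
    d=R0.inv().apply(p-s["tcp_pos"])*100; w=(R0.inv()*R1).as_rotvec()
    print("t",round(s["t"],2),"tcp",np.round(s["tcp_pos"]*1000,1),"F",np.round(s["wrist_force"],1),"open",round(s["opening"]*1000,1))
    print("target",np.round(p*1000,1),"row",np.round(d,2),np.round(w,3),"ang",np.round(np.degrees(np.linalg.norm(w)),1))
if __name__=="__main__": go(sys.argv[1],float(sys.argv[2]))
E
python3 go.py large 0.12
```

```text
t 0.15 tcp [165.8 602.  244.4] F [0.1 0.6 0.3] open 85.4
target [429.5 133.  120. ] row [-37.89 -38.18  12.5 ] [-0.002 -0.001 -0.723] ang 41.4
```

>>> move_arm(
  series=[
    [-37.9,-38.2,12.5,0,0,-0.723],
    [-37.9,-38.2,12.5,0,0,-0.723],
    [-37.9,-38.2,12.5,0,0,-0.723],
    [-37.9,-38.2,12.5,0,0,-0.723],
    [-37.9,-38.2,12.5,0,0,-0.723],
    [-37.9,-38.2,12.5,0,0,-0.723],
    [-37.9,-38.2,12.5,0,0,-0.723],
    [-37.9,-38.2,12.5,0,0,-0.723],
    [-37.9,-38.2,12.5,0,0,-0.723],
    [-37.9,-38.2,12.5,0,0,-0.723],
  ],
  fingers=-1,
)

```text
t: 0.98
tcp_pos: [0.3615, 0.2542, 0.1525]
ee_rot: [-180.0, 0.0, -153.9]
wrist_force: [1.2, -0.4, 0.4]
opening: 0.0853
```

```bash
python3 go.py large 0.12
```

```text
t 0.98 tcp [361.5 254.2 152.5] F [ 1.2 -0.4  0.4] open 85.3
target [429.5 133.  120. ] row [ -0.79 -13.88   3.25] [-0.     0.     0.001] ang 0.1
```

>>> move_arm(
  series=[
    [-0.8,-13.3,3.1,0,0,0],
    [-0.8,-13.3,3.1,0,0,0],
    [-0.8,-13.3,3.1,0,0,0],
    [-0.8,-13.3,3.1,0,0,0],
    [-0.8,-13.3,3.1,0,0,0],
    [-0.8,-13.3,3.1,0,0,0],
    [-0.8,-13.3,3.1,0,0,0],
  ],
)

```text
t: 1.57
tcp_pos: [0.4261, 0.1409, 0.122]
ee_rot: [180.0, -0.0, -153.9]
wrist_force: [-0.6, 0.6, -0.3]
opening: 0.0852
```

```bash
python3 go.py large 0.12; cat > wp.py <<'E'
from fit import *; from station import r
import sys
s=r.sense(); c=r.get_calibration("wrist"); im=r.camera("wrist"); cv2.imwrite(sys.argv[1],im)
E
python3 wp.py pics/w1.png
```

```text
t 1.57 tcp [426.1 140.9 122. ] F [-0.6  0.6 -0.3] open 85.2
target [429.5 133.  120. ] row [ 0.04 -0.85  0.2 ] [ 0.001 -0.     0.001] ang 0.1
```

View pics/w1.png

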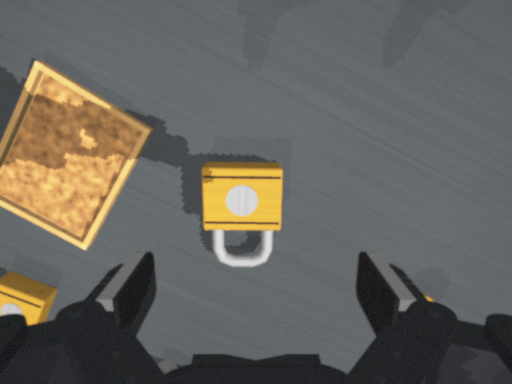

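```bash
cat > wf.py <<'E'
from fit import *; from station import r
import sys
# usage: wf.py fitname goname
from go import F
s=r.sense(); c=r.get_calibration("wrist"); im=r.camera("wrist"); 
n,g=sys.argv[1:3]; x,y,a,_=F[g]
q,e=fit(n,(x,y,np.radians(a)),[(im,c)]); print(n,np.round(q[:2]*1000,1),round(np.degrees(q[2]),1),np.round(e,3))
E
python3 wf.py large_padlock large;python3 go.py large 0.12
```

```text
large_padlock [443.5 138. ] 25.2 [0.183]
t 1.67 tcp [426.2 141.3 122.2] F [-0.3 -0.2  0.5] open 85.4
target [429.5 133.  120. ] row [ 0.06 -0.89  0.22] [0.    0.    0.003] ang 0.2
```

```bash
sed -i 's/large=(.4448,.1405,26,-.017)/large=(.4441,.1393,25.7,-.017)/' go.py; python3 go.py large 0.0175
```

```text
t 1.67 tcp [426.2 141.3 122.2] F [-0.3 -0.2  0.5] open 85.4
target [428.8 131.9  17.5] row [ 0.18 -0.96 10.47] [0.    0.    0.008] ang 0.5
```

>>> move_arm(
  series=[
    [0.2,-0.95,3,0,0,0],
    [0.2,-0.95,6,0,0,0],
    [0.2,-0.95,8,0,0,0],
    [0.2,-0.95,9.5,0,0,0],
    [0.2,-0.95,10.4,0,0,0],
    [0.2,-0.95,10.4,0,0,0],
    [0.2,-0.95,10.4,0,0,0],
    [0.2,-0.95,10.4,0,0,0],
  ],
)

```text
t: 2.33
tcp_pos: [0.4301, 0.1313, 0.019]
ee_rot: [-180.0, 0.1, -153.9]
wrist_force: [-0.2, 0.5, 0.4]
opening: 0.0852
```

```bash
python3 go.py large 0.0175
```

```text
t 2.33 tcp [430.1 131.3  19. ] F [-0.2  0.5  0.4] open 85.2
target [428.8 131.9  17.5] row [0.09 0.12 0.15] [-0.001  0.002  0.007] ang 0.4
```

>>> move_arm(
  series=[
    [0,0,0.1,0,0,0],
    [0,0,0.1,0,0,0],
    [0,0,0.1,0,0,0],
    [0,0,0.1,0,0,0],
    [0,0,0.1,0,0,0],
    [0,0,0.1,0,0,0],
    [0,0,0.1,0,0,0],
    [0,0,0.1,0,0,0],
  ],
  fingers=1,
)

```text
t: 3.0
tcp_pos: [0.4301, 0.131, 0.0181]
ee_rot: [180.0, 0.1, -154.0]
wrist_force: [-1.4, 1.2, 6.7]
opening: 0.0546
```

```bash
python3 go.py large 0.12;python3 wp.py pics/w2.png
```

```text
t 3.0 tcp [430.1 131.   18.1] F [-1.4  1.2  6.7] open 54.6
target [428.8 131.9 120. ] row [  0.06   0.14 -10.19] [0.    0.002 0.006] ang 0.3
```

View pics/w2.png

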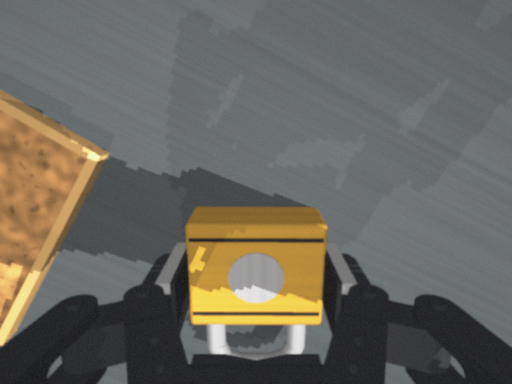

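Gripped, with the body between the pads and the opening at about 55 mm. Now I'll lift.

>>> move_arm(
  series=[
    [0,0,-1,0,0,0],
    [0,0,-3,0,0,0],
    [0,0,-6,0,0,0],
    [0,0,-8,0,0,0],
    [0,0,-8,0,0,0],
  ],
)

```text
t: 3.47
tcp_pos: [0.4325, 0.1311, 0.1013]
ee_rot: [-179.8, 0.5, -154.0]
wrist_force: [0.4, 1.9, -3.5]
opening: 0.0548
```

```bash
python3 go.py Tlarge 0.06;python3 wp.py pics/w3.png
```

```text
t 3.47 tcp [432.5 131.1 101.3] F [ 0.4  1.9 -3.5] open 54.8
target [447.4   8.5  60. ] row [  4.07 -11.66   4.13] [-0.     0.008  0.571] ang 32.7
```

View pics/w3.png

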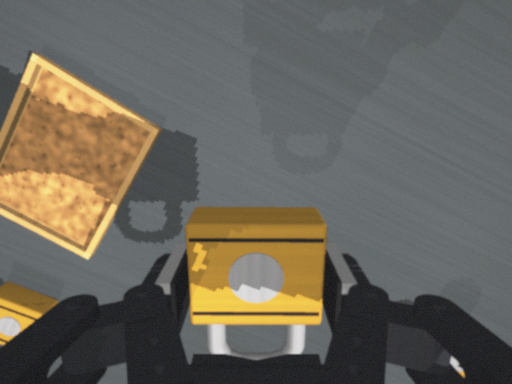

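>>> move_arm(
  series=[
    [4.1,-11.7,4.1,0,0,0.57],
    [4.1,-11.7,4.1,0,0,0.57],
    [4.1,-11.7,4.1,0,0,0.57],
    [4.1,-11.7,4.1,0,0,0.57],
    [4.1,-11.7,4.1,0,0,0.57],
    [4.1,-11.7,4.1,0,0,0.57],
    [4.1,-11.7,4.1,0,0,0.57],
    [4.1,-11.7,4.1,0,0,0.57],
  ],
)

```text
t: 4.18
tcp_pos: [0.4426, 0.0079, 0.0552]
ee_rot: [180.0, -0.1, 173.5]
wrist_force: [-0.2, 0.2, -3.0]
opening: 0.0546
```

```bash
python3 go.py Tlarge 0.0225;python3 wp.py pics/w4.png
```

```text
t 4.18 tcp [442.6   7.9  55.2] F [-0.2  0.2 -3. ] open 54.6
target [447.4   8.5  22.5] row [-0.47  0.11  3.27] [ 0.    -0.002  0.003] ang 0.2
```

View pics/w4.png

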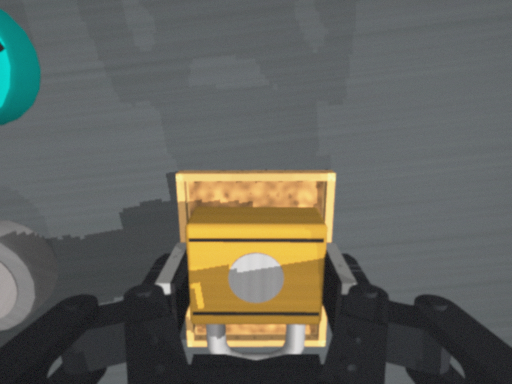

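>>> move_arm(
  series=[
    [-0.45,0.1,1,0,0,0],
    [-0.45,0.1,2,0,0,0],
    [-0.45,0.1,2.6,0,0,0],
    [-0.45,0.1,3.0,0,0,0],
    [-0.45,0.1,3.2,0,0,0],
    [-0.45,0.1,3.3,0,0,0],
    [-0.45,0.1,3.35,0,0,0],
    [-0.45,0.1,3.35,0,0,0],
  ],
)

```text
t: 4.9
tcp_pos: [0.4483, 0.0079, 0.0225]
ee_rot: [-180.0, 0.0, 173.4]
wrist_force: [-0.3, 0.2, -3.0]
opening: 0.0547
```

```bash
python3 go.py Tlarge 0.0212;python3 wp.py pics/w5.png
```

```text
t 4.9 tcp [448.3   7.9  22.5] F [-0.3  0.2 -3. ] open 54.7
target [447.4   8.5  21.2] row [0.09 0.04 0.13] [-0.     0.     0.001] ang 0.1
```

View pics/w5.png

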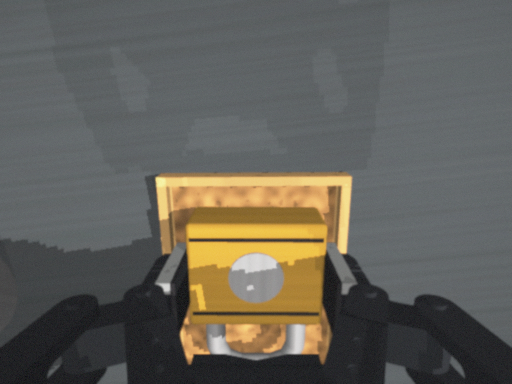

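>>> move_arm(
  series=[
    [0,0,0.05,0,0,0],
    [0,0,0.1,0,0,0],
    [0,0,0.13,0,0,0],
    [0,0,0.13,0,0,0],
    [0,0,0.13,0,0,0],
  ],
)

```text
t: 5.37
tcp_pos: [0.4482, 0.008, 0.0212]
ee_rot: [-180.0, 0.0, 173.4]
wrist_force: [-0.4, -1.0, -3.4]
opening: 0.0547
```

>>> move_arm(
  series=[
    [0,0,0.04,0,0,0],
    [0,0,0.08,0,0,0],
    [0,0,0.12,0,0,0],
    [0,0,0.12,0,0,0],
    [0,0,0.12,0,0,0],
  ],
)

```text
t: 5.78
tcp_pos: [0.4482, 0.008, 0.0211]
ee_rot: [-180.0, -0.0, 173.4]
wrist_force: [-4.4, 0.4, 10.0]
opening: 0.0545
```

>>> move_arm(
  series=[
    [0,0,0.05,0,0,0],
    [0,0,0.05,0,0,0],
    [0,0,0.05,0,0,0],
    [0,0,0.05,0,0,0],
    [0,0,-1,0,0,0],
    [0,0,-4,0,0,0],
    [0,0,-8,0,0,0],
    [0,0,-10,0,0,0],
    [0,0,-10,0,0,0],
  ],
  fingers=-1,
)

```text
t: 6.53
tcp_pos: [0.4526, 0.0074, 0.1249]
ee_rot: [-180.0, 0.6, 173.4]
wrist_force: [0.3, -0.1, 0.9]
opening: 0.0856
```

```bash
python3 go.py disc 0.12;python3 wp.py pics/w6.png; python3 wf.py large_padlock Tlarge; python3 wf.py large_tray Tlarge
```

```text
t 6.53 tcp [452.6   7.4 124.9] F [ 0.3 -0.1  0.9] open 85.6
target [ 451.4 -139.   120. ] row [ -1.56 -14.56   0.51] [-0.001  0.01  -0.116] ang 6.7
large_padlock [455.2  10.3] -6.6 [0.502]
large_tray [463.7   4.6] -6.4 [0.156]
```

View pics/w6.png

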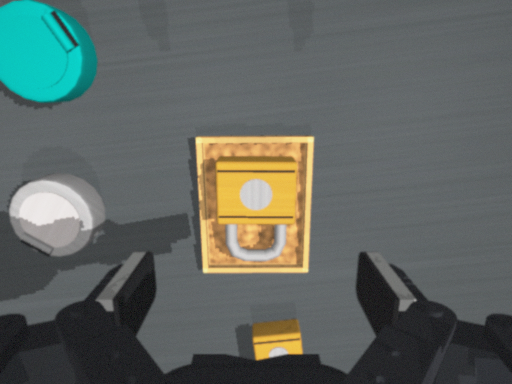

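The large padlock lies flat inside the rim, with its body at (255,190) in the tray. Next is the disc.

>>> move_arm(
  series=[
    [-1.5,-14.6,0.3,0,0,-0.116],
    [-1.5,-14.6,0.3,0,0,-0.116],
    [-1.5,-14.6,0.3,0,0,-0.116],
    [-1.5,-14.6,0.3,0,0,-0.116],
    [-1.5,-14.6,0.3,0,0,-0.116],
    [-1.5,-14.6,0.3,0,0,-0.116],
    [-1.5,-14.6,0.3,0,0,-0.116],
  ],
)

```text
t: 7.27
tcp_pos: [0.4447, -0.1379, 0.1153]
ee_rot: [179.9, -0.2, 180.0]
wrist_force: [-1.1, 0.2, -0.8]
opening: 0.085
```

```bash
python3 go.py disc 0.0170;python3 wp.py pics/w7.png; python3 wf.py disc_padlock disc
```

```text
t 7.27 tcp [ 444.7 -137.9  115.3] F [-1.1  0.2 -0.8] open 85.0
target [ 451.4 -139.    17. ] row [-0.71 -0.13  9.83] [ 0.002 -0.003 -0.   ] ang 0.2
disc_padlock [ 450.5 -140.3] -5.6 [0.125]
```

View pics/w7.png

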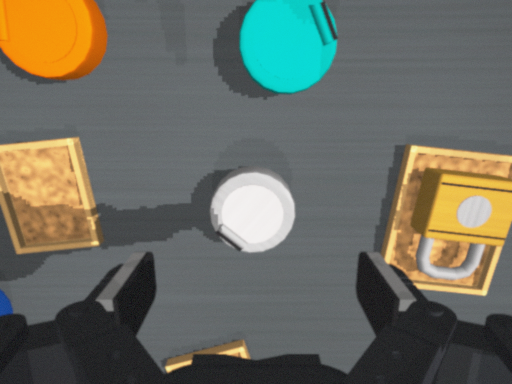

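>>> move_arm(
  series=[
    [-0.65,-0.2,3,0,0,0],
    [-0.65,-0.2,6,0,0,0],
    [-0.65,-0.2,8,0,0,0],
    [-0.65,-0.2,9.3,0,0,0],
    [-0.65,-0.2,9.8,0,0,0],
    [-0.65,-0.2,9.8,0,0,0],
    [-0.65,-0.2,9.8,0,0,0],
  ],
)

```text
t: 7.95
tcp_pos: [0.4529, -0.1401, 0.0192]
ee_rot: [180.0, 0.0, -179.9]
wrist_force: [-0.1, 0.0, 1.0]
opening: 0.0852
```

```bash
python3 go.py disc 0.0170
```

```text
t 7.95 tcp [ 452.9 -140.1   19.2] F [-0.1  0.   1. ] open 85.2
target [ 451.4 -139.    17. ] row [0.15 0.11 0.22] [0.    0.    0.001] ang 0.1
```

>>> move_arm(
  series=[
    [0.15,0.05,0.2,0,0,0],
    [0.15,0.05,0.2,0,0,0],
    [0.15,0.05,0.2,0,0,0],
    [0.15,0.05,0.2,0,0,0],
    [0.15,0.05,0.2,0,0,0],
    [0.15,0.05,0.2,0,0,0],
    [0.15,0.05,0.2,0,0,0],
    [0.15,0.05,0.2,0,0,0],
  ],
  fingers=1,
)

```text
t: 8.62
tcp_pos: [0.452, -0.1403, 0.0184]
ee_rot: [-180.0, 0.1, -180.0]
wrist_force: [-1.8, 2.2, 5.2]
opening: 0.058
```

>>> move_arm(
  series=[
    [0,0,-1,0,0,0],
    [0,0,-3,0,0,0],
    [0,0,-6,0,0,0],
    [0,0,-8,0,0,0],
    [0,0,-8,0,0,0],
  ],
)

```text
t: 9.03
tcp_pos: [0.4547, -0.1419, 0.1019]
ee_rot: [-179.8, 0.5, -180.0]
wrist_force: [0.7, -0.5, -0.8]
opening: 0.0581
```

```bash
python3 go.py Tdisc 0.10;python3 wp.py pics/w8.png
```

```text
t 9.03 tcp [ 454.7 -141.9  101.9] F [ 0.7 -0.5 -0.8] open 58.1
target [633.5 306.8 100. ] row [-17.89  44.87   0.16] [-0.004  0.008  0.   ] ang 0.5
```

View pics/w8.png

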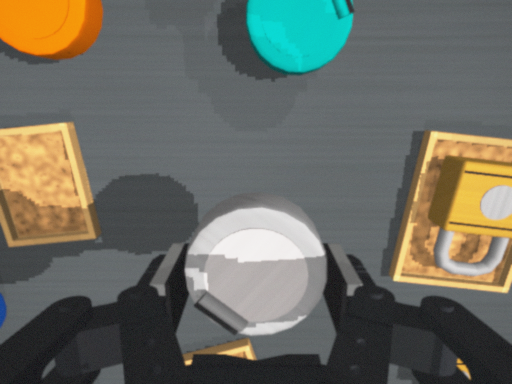

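>>> move_arm(
  series=[
    [-17.9,44.9,0.1,0,0,0],
    [-17.9,44.9,0.1,0,0,0],
    [-17.9,44.9,0.1,0,0,0],
    [-17.9,44.9,0.1,0,0,0],
    [-17.9,44.9,0.1,0,0,0],
    [-17.9,44.9,0.1,0,0,0],
    [-17.9,44.9,0.1,0,0,0],
    [-17.9,44.9,0.1,0,0,0],
    [-17.9,44.9,0.1,0,0,0],
    [-17.9,44.9,0.1,0,0,0],
  ],
)

```text
t: 9.92
tcp_pos: [0.6043, 0.2484, 0.094]
ee_rot: [-179.9, -0.2, -180.0]
wrist_force: [0.9, -0.9, -2.3]
opening: 0.0579
```

```bash
python3 go.py Tdisc 0.08
```

```text
t 9.92 tcp [604.3 248.4  94. ] F [ 0.9 -0.9 -2.3] open 57.9
target [633.5 306.8  80. ] row [-2.93  5.84  1.38] [-0.001 -0.003  0.   ] ang 0.2
```

>>> move_arm(
  series=[
    [-2.9,5.7,1.4,0,0,0],
    [-2.9,5.7,1.4,0,0,0],
    [-2.9,5.7,1.4,0,0,0],
    [-2.9,5.7,1.4,0,0,0],
    [-2.9,5.7,1.4,0,0,0],
  ],
)

```text
t: 10.33
tcp_pos: [0.6327, 0.3028, 0.0801]
ee_rot: [-179.9, -0.2, -180.0]
wrist_force: [-1.0, -0.5, -3.0]
opening: 0.0576
```

```bash
python3 go.py Tdisc 0.04;python3 wp.py pics/w9.png
```

```text
t 10.33 tcp [632.7 302.8  80.1] F [-1.  -0.5 -3. ] open 57.6
target [633.5 306.8  40. ] row [-0.1   0.4   4.01] [-0.002 -0.004  0.   ] ang 0.3
```

View pics/w9.png

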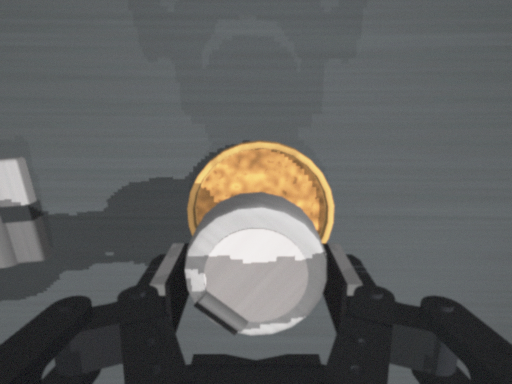

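>>> move_arm(
  series=[
    [-0.1,0.4,2,0,0,0],
    [-0.1,0.4,3.5,0,0,0],
    [-0.1,0.4,4.7,0,0,0],
    [-0.1,0.4,5.2,0,0,0],
    [-0.1,0.4,5.5,0,0,0],
    [-0.1,0.4,5.5,0,0,0],
    [-0.1,0.4,5.5,0,0,0],
  ],
)

```text
t: 10.97
tcp_pos: [0.6359, 0.3076, 0.0278]
ee_rot: [180.0, 0.1, 180.0]
wrist_force: [-0.3, 0.1, -3.1]
opening: 0.0579
```

```bash
python3 go.py Tdisc 0.0214;python3 wp.py pics/w10.png
```

```text
t 10.97 tcp [635.9 307.6  27.8] F [-0.3  0.1 -3.1] open 57.9
target [633.5 306.8  21.4] row [ 0.24 -0.08  0.64] [ 0.     0.001 -0.   ] ang 0.1
```

View pics/w10.png

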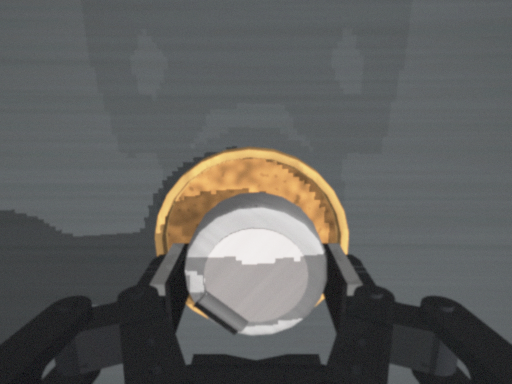

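>>> move_arm(
  series=[
    [0.2,-0.15,0.2,0,0,0],
    [0.2,-0.15,0.4,0,0,0],
    [0.2,-0.15,0.55,0,0,0],
    [0.2,-0.15,0.65,0,0,0],
    [0.2,-0.15,0.65,0,0,0],
    [0.2,-0.15,0.65,0,0,0],
  ],
)

```text
t: 11.52
tcp_pos: [0.6334, 0.3064, 0.0215]
ee_rot: [-180.0, 0.0, -180.0]
wrist_force: [-3.2, -0.9, 5.4]
opening: 0.0576
```

Contact: the force went from -3 to +5 N. Pressing slightly further, then releasing and lifting.

>>> move_arm(
  series=[
    [0,0,0.03,0,0,0],
    [0,0,0.03,0,0,0],
    [0,0,0.03,0,0,0],
    [0,0,0,0,0,0],
    [0,0,-1,0,0,0],
    [0,0,-4,0,0,0],
    [0,0,-8,0,0,0],
    [0,0,-10,0,0,0],
    [0,0,-10,0,0,0],
  ],
  fingers=-1,
)

```text
t: 12.27
tcp_pos: [0.638, 0.3081, 0.1287]
ee_rot: [179.7, 0.7, -180.0]
wrist_force: [0.9, 0.7, -0.0]
opening: 0.0852
```

```bash
python3 go.py long 0.12;python3 wp.py pics/w11.png; python3 wf.py disc_padlock Tdisc; python3 wf.py round_tray Tdisc
```

```text
t 12.27 tcp [638.  308.1 128.7] F [ 0.9  0.7 -0. ] open 85.2
target [590.5  12.5 120. ] row [  4.77 -29.56   0.68] [ 0.004  0.012 -0.026] ang 1.7
disc_padlock [632.3 305.9] 6.3 [0.108]
round_tray [632.1 304.9] -5.3 [0.523]
```

View pics/w11.png

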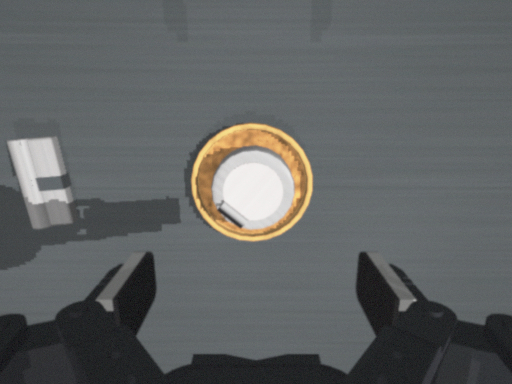

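The disc lies inside the round rim, at (253,188) in a ring centred on (252,182). Now the long padlock.

>>> move_arm(
  series=[
    [4.7,-29.5,0.5,0,0,-0.02],
    [4.7,-29.5,0.5,0,0,-0.02],
    [4.7,-29.5,0.5,0,0,-0.02],
    [4.7,-29.5,0.5,0,0,-0.02],
    [4.7,-29.5,0.5,0,0,-0.02],
    [4.7,-29.5,0.5,0,0,-0.02],
    [4.7,-29.5,0.5,0,0,-0.02],
    [4.7,-29.5,0.5,0,0,-0.02],
    [4.7,-29.5,0.5,0,0,-0.02],
    [4.7,-29.5,0.5,0,0,-0.02],
  ],
)

```text
t: 13.25
tcp_pos: [0.5855, 0.0114, 0.1143]
ee_rot: [179.9, -0.1, -178.9]
wrist_force: [0.2, 0.1, 0.6]
opening: 0.0852
```

```bash
python3 wp.py pics/w12.png; python3 wf.py long_padlock long; python3 go.py long 0.020
```

```text
long_padlock [616.8   9.8] 0.1 [0.174]
t 13.35 tcp [586.2  12.7 114.9] F [-0.5 -0.1 -1. ] open 84.7
target [590.5  12.5  20. ] row [-0.44 -0.04  9.49] [ 0.001 -0.001 -0.005] ang 0.3
```

View pics/w12.png

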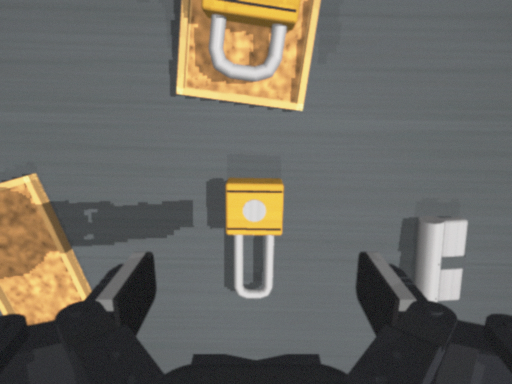

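>>> move_arm(
  series=[
    [-0.4,0,3,0,0,0],
    [-0.4,0,6,0,0,0],
    [-0.4,0,8,0,0,0],
    [-0.4,0,9,0,0,0],
    [-0.4,0,9.5,0,0,0],
    [-0.4,0,9.5,0,0,0],
    [-0.4,0,9.5,0,0,0],
  ],
)

```text
t: 13.93
tcp_pos: [0.5914, 0.012, 0.0214]
ee_rot: [-180.0, 0.1, -178.8]
wrist_force: [-0.4, 0.3, -0.2]
opening: 0.0852
```

```bash
python3 go.py long 0.020
```

```text
t 13.93 tcp [591.4  12.   21.4] F [-0.4  0.3 -0.2] open 85.2
target [590.5  12.5  20. ] row [0.09 0.05 0.14] [-0.     0.001 -0.005] ang 0.3
```

>>> move_arm(
  series=[
    [0.1,0,0.1,0,0,0],
    [0.1,0,0.1,0,0,0],
    [0.1,0,0.1,0,0,0],
    [0.1,0,0.1,0,0,0],
    [0.1,0,0.1,0,0,0],
    [0.1,0,0.1,0,0,0],
    [0.1,0,0.1,0,0,0],
    [0.1,0,0.1,0,0,0],
    [0.1,0,0.1,0,0,0],
  ],
  fingers=1,
)

```text
t: 14.68
tcp_pos: [0.5906, 0.0111, 0.0209]
ee_rot: [-180.0, 0.1, -178.9]
wrist_force: [-0.5, -0.1, 5.3]
opening: 0.0385
```

```bash
python3 go.py long 0.020
```

```text
t 14.68 tcp [590.6  11.1  20.9] F [-0.5 -0.1  5.3] open 38.5
target [590.5  12.5  20. ] row [0.   0.13 0.09] [-0.     0.002 -0.006] ang 0.4
```

>>> move_arm(
  series=[
    [0,0,-1,0,0,0],
    [0,0,-3,0,0,0],
    [0,0,-6,0,0,0],
    [0,0,-8,0,0,0],
    [0,0,-8,0,0,0],
  ],
)

```text
t: 15.1
tcp_pos: [0.5928, 0.0111, 0.1044]
ee_rot: [-180.0, 0.5, -178.8]
wrist_force: [1.8, 0.2, -1.7]
opening: 0.0385
```

```bash
python3 go.py Tlong 0.08;python3 wp.py pics/w13.png
```

```text
t 15.1 tcp [592.8  11.1 104.4] F [ 1.8  0.2 -1.7] open 38.5
target [ 612.  -170.4   80. ] row [ -1.54 -18.18   2.47] [-0.002  0.008 -0.277] ang 15.8
```

View pics/w13.png

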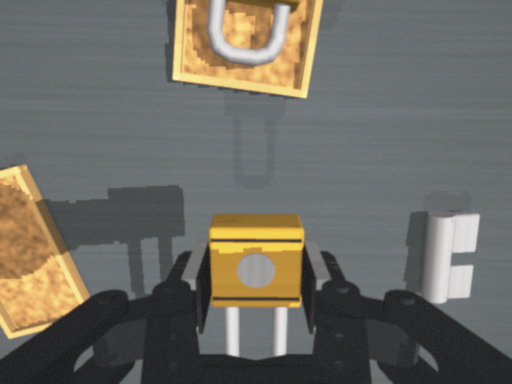

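>>> move_arm(
  series=[
    [-1.5,-18.2,2.2,0,0,-0.28],
    [-1.5,-18.2,2.2,0,0,-0.28],
    [-1.5,-18.2,2.2,0,0,-0.28],
    [-1.5,-18.2,2.2,0,0,-0.28],
    [-1.5,-18.2,2.2,0,0,-0.28],
    [-1.5,-18.2,2.2,0,0,-0.28],
    [-1.5,-18.2,2.2,0,0,-0.28],
    [-1.5,-18.2,2.2,0,0,-0.28],
  ],
)

```text
t: 15.82
tcp_pos: [0.6065, -0.1694, 0.0758]
ee_rot: [179.8, -0.2, -162.8]
wrist_force: [-0.3, 0.2, -2.5]
opening: 0.0383
```

```bash
python3 go.py Tlong 0.03;python3 wp.py pics/w14.png
```

```text
t 15.82 tcp [ 606.5 -169.4   75.8] F [-0.3  0.2 -2.5] open 38.3
target [ 612.  -170.4   30. ] row [-0.51 -0.27  4.58] [ 0.003 -0.003  0.003] ang 0.3
```

View pics/w14.png

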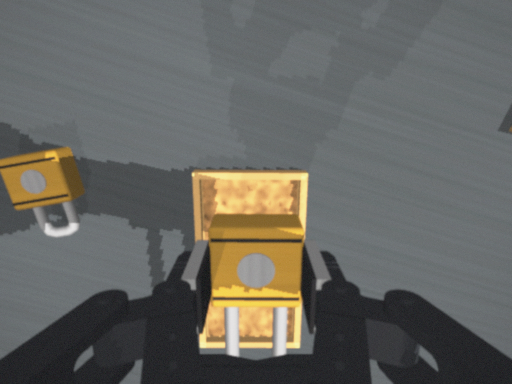

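>>> move_arm(
  series=[
    [-0.5,-0.25,2,0,0,0],
    [-0.5,-0.25,3.3,0,0,0],
    [-0.5,-0.25,4.2,0,0,0],
    [-0.5,-0.25,4.7,0,0,0],
    [-0.5,-0.25,5.0,0,0,0],
    [-0.5,-0.25,5.0,0,0,0],
    [-0.5,-0.25,5.0,0,0,0],
  ],
)

```text
t: 16.45
tcp_pos: [0.6137, -0.1711, 0.0278]
ee_rot: [-180.0, 0.0, -162.8]
wrist_force: [0.2, 0.5, -1.6]
opening: 0.0384
```

```bash
python3 go.py Tlong 0.0239;python3 wp.py pics/w15.png
```

```text
t 16.45 tcp [ 613.7 -171.1   27.8] F [ 0.2  0.5 -1.6] open 38.4
target [ 612.  -170.4   23.9] row [0.14 0.12 0.39] [-0.     0.     0.004] ang 0.2
```

View pics/w15.png

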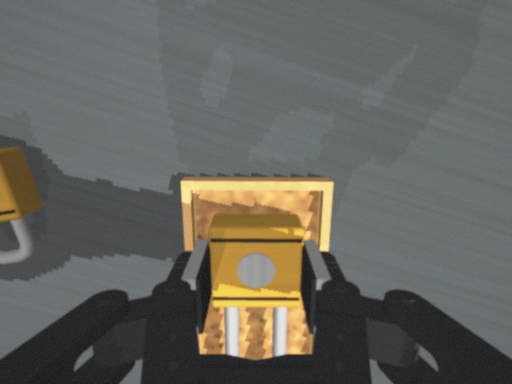

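>>> move_arm(
  series=[
    [0.15,0.1,0.15,0,0,0],
    [0.15,0.1,0.27,0,0,0],
    [0.15,0.1,0.35,0,0,0],
    [0.15,0.1,0.42,0,0,0],
    [0.15,0.1,0.42,0,0,0],
    [0.15,0.1,0.42,0,0,0],
  ],
)

```text
t: 17.0
tcp_pos: [0.612, -0.1708, 0.0239]
ee_rot: [-180.0, 0.0, -162.8]
wrist_force: [-1.7, 0.3, 2.6]
opening: 0.0384
```

>>> move_arm(
  series=[
    [0,0,0.04,0,0,0],
    [0,0,0.04,0,0,0],
    [0,0,0.04,0,0,0],
    [0,0,0,0,0,0],
    [0,0,-1,0,0,0],
    [0,0,-4,0,0,0],
    [0,0,-8,0,0,0],
    [0,0,-10,0,0,0],
    [0,0,-10,0,0,0],
  ],
  fingers=-1,
)

```text
t: 17.75
tcp_pos: [0.6165, -0.1725, 0.1308]
ee_rot: [-179.6, 0.6, -162.8]
wrist_force: [0.3, -0.4, 0.3]
opening: 0.0855
```

```bash
python3 go.py small 0.12;python3 wp.py pics/w16.png
```

```text
t 17.75 tcp [ 616.5 -172.5  130.8] F [ 0.3 -0.4  0.3] open 85.5
target [ 618.5 -293.6  120. ] row [  3.41 -11.62   1.14] [-0.009  0.009 -0.232] ang 13.3
```

View pics/w16.png

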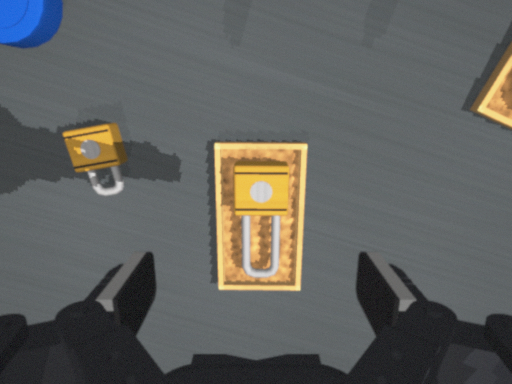

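The long padlock lies flat and centred in its tray, with its body at (262,188). Now the small one.

>>> move_arm(
  series=[
    [3.4,-11.6,0.9,0,0,-0.23],
    [3.4,-11.6,0.9,0,0,-0.23],
    [3.4,-11.6,0.9,0,0,-0.23],
    [3.4,-11.6,0.9,0,0,-0.23],
    [3.4,-11.6,0.9,0,0,-0.23],
    [3.4,-11.6,0.9,0,0,-0.23],
    [3.4,-11.6,0.9,0,0,-0.23],
  ],
)

```text
t: 18.38
tcp_pos: [0.6131, -0.2901, 0.1135]
ee_rot: [179.9, -0.0, -149.6]
wrist_force: [-0.0, 0.3, 0.4]
opening: 0.0853
```

```bash
python3 wp.py pics/w17.png; python3 wf.py small_padlock small; python3 go.py small 0.020
```

```text
small_padlock [ 628.  -291.1] 26.8 [0.189]
t 18.48 tcp [ 613.5 -290.   114.1] F [-0.2  0.5  0. ] open 84.9
target [ 618.5 -293.6   20. ] row [-0.26 -0.57  9.41] [ 0.001 -0.    -0.001] ang 0.1
```

View pics/w17.png

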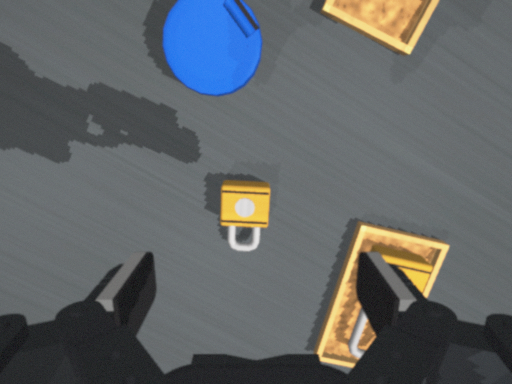

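>>> move_arm(
  series=[
    [-0.2,-0.65,3,0,0,0.04],
    [-0.2,-0.65,6,0,0,0.04],
    [-0.2,-0.65,8,0,0,0.04],
    [-0.2,-0.65,9,0,0,0.04],
    [-0.2,-0.65,9.4,0,0,0.04],
    [-0.2,-0.65,9.4,0,0,0.04],
    [-0.2,-0.65,9.4,0,0,0.04],
  ],
)

```text
t: 19.07
tcp_pos: [0.6198, -0.2963, 0.0217]
ee_rot: [-179.9, 0.1, -151.9]
wrist_force: [0.2, 0.3, -0.1]
opening: 0.0858
```

```bash
sed -i 's/small=(.628,-.288,30.5/small=(.628,-.290,28/;' go.py; grep -n "Tsmall" go.py; python3 go.py small 0.020
```

```text
5: Tlarge=(.4643,.0065,-6.7,-.017),Tsmall=(.4438,-.2883,6,-.011),Tlong=(.6388,-.1622,17,-.028),Tdisc=(.6335,.3068,0,0))
t 19.07 tcp [ 619.8 -296.3   21.7] F [ 0.2  0.3 -0.1] open 85.8
target [ 618.3 -295.2   20. ] row [0.08 0.17 0.17] [-0.002  0.001  0.002] ang 0.2
```

>>> move_arm(
  series=[
    [0.1,0.15,0.15,0,0,0],
    [0.1,0.15,0.15,0,0,0],
    [0.1,0.15,0.15,0,0,0],
    [0.1,0.15,0.15,0,0,0],
    [0.1,0.15,0.15,0,0,0],
    [0.1,0.15,0.15,0,0,0],
    [0.1,0.15,0.15,0,0,0],
    [0.1,0.15,0.15,0,0,0],
    [0.1,0.15,0.15,0,0,0],
    [0.1,0.15,0.15,0,0,0],
  ],
  fingers=1,
)

```text
t: 19.9
tcp_pos: [0.618, -0.2959, 0.02]
ee_rot: [-179.9, 0.1, -151.9]
wrist_force: [-0.0, -0.4, 5.6]
opening: 0.0321
```

```bash
python3 go.py small 0.020;python3 wp.py pics/w18.png
```

```text
t 19.9 tcp [ 618.  -295.9   20. ] F [-0.  -0.4  5.6] open 32.1
target [ 618.3 -295.2   20. ] row [-0.06  0.05  0.  ] [-0.002  0.001  0.001] ang 0.1
```

View pics/w18.png

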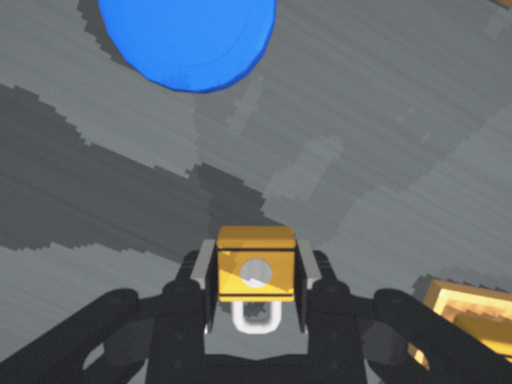

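>>> move_arm(
  series=[
    [0,0,-1,0,0,0],
    [0,0,-3,0,0,0],
    [0,0,-6,0,0,0],
    [0,0,-8,0,0,0],
    [0,0,-8,0,0,0],
  ],
)

```text
t: 20.37
tcp_pos: [0.6201, -0.2971, 0.1043]
ee_rot: [-179.6, 0.3, -151.9]
wrist_force: [0.8, -1.2, -0.1]
opening: 0.0318
```

```bash
python3 go.py Tsmall 0.08
```

```text
t 20.37 tcp [ 620.1 -297.1  104.3] F [ 0.8 -1.2 -0.1] open 31.8
target [ 432.9 -289.4   80. ] row [16.18  9.51  2.29] [-0.006  0.006  0.385] ang 22.1
```

>>> move_arm(
  series=[
    [16.2,9.5,2.1,0,0,0.385],
    [16.2,9.5,2.1,0,0,0.385],
    [16.2,9.5,2.1,0,0,0.385],
    [16.2,9.5,2.1,0,0,0.385],
    [16.2,9.5,2.1,0,0,0.385],
    [16.2,9.5,2.1,0,0,0.385],
    [16.2,9.5,2.1,0,0,0.385],
    [16.2,9.5,2.1,0,0,0.385],
  ],
)

```text
t: 21.03
tcp_pos: [0.43, -0.288, 0.0778]
ee_rot: [-180.0, 0.0, -174.0]
wrist_force: [-0.2, -0.5, -1.0]
opening: 0.0318
```

```bash
python3 go.py Tsmall 0.03;python3 wp.py pics/w19.png; python3 wf.py small_tray Tsmall
```

```text
t 21.03 tcp [ 430.  -288.    77.8] F [-0.2 -0.5 -1. ] open 31.8
target [ 432.9 -289.4   30. ] row [-0.27 -0.17  4.78] [-0.     0.001  0.   ] ang 0.0
small_tray [ 443.6 -291.2] 5.2 [0.224]
```

View pics/w19.png

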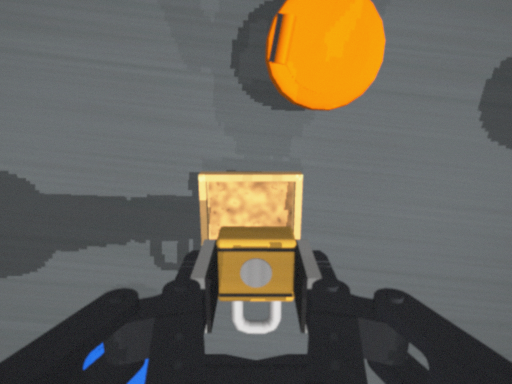

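>>> move_arm(
  series=[
    [-0.27,-0.22,2,0,0,0],
    [-0.27,-0.22,3.5,0,0,0],
    [-0.27,-0.22,4.3,0,0,0],
    [-0.27,-0.22,4.8,0,0,0],
    [-0.27,-0.22,5.1,0,0,0],
    [-0.27,-0.22,5.1,0,0,0],
    [-0.27,-0.22,5.1,0,0,0],
  ],
)

```text
t: 21.72
tcp_pos: [0.433, -0.2899, 0.0273]
ee_rot: [-180.0, 0.0, -174.0]
wrist_force: [-0.0, -0.6, -1.5]
opening: 0.0322
```

```bash
python3 go.py Tsmall 0.023;python3 wp.py pics/w20.png
```

```text
t 21.72 tcp [ 433.  -289.9   27.3] F [-0.  -0.6 -1.5] open 32.2
target [ 432.9 -289.4   23. ] row [0.01 0.05 0.43] [-0.001  0.     0.001] ang 0.1
```

View pics/w20.png

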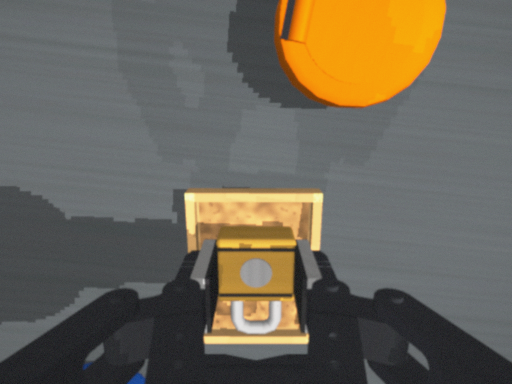

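>>> move_arm(
  series=[
    [0,0,0.15,0,0,0],
    [0,0,0.3,0,0,0],
    [0,0,0.38,0,0,0],
    [0,0,0.44,0,0,0],
    [0,0,0.44,0,0,0],
    [0,0,0.44,0,0,0],
  ],
)

```text
t: 22.27
tcp_pos: [0.4325, -0.2898, 0.023]
ee_rot: [-180.0, 0.0, -174.0]
wrist_force: [-0.5, 0.6, 3.9]
opening: 0.0324
```

Contact. Releasing and raising.

>>> move_arm(
  series=[
    [0,0,0.04,0,0,0],
    [0,0,0.04,0,0,0],
    [0,0,0.04,0,0,0],
    [0,0,0,0,0,0],
    [0,0,-1,0,0,0],
    [0,0,-4,0,0,0],
    [0,0,-8,0,0,0],
    [0,0,-12,0,0,0],
    [0,0,-12,0,0,0],
    [0,0,-12,0,0,0],
  ],
  fingers=-1,
)

```text
t: 23.1
tcp_pos: [0.4348, -0.2917, 0.1466]
ee_rot: [-179.7, 0.3, -174.0]
wrist_force: [-0.2, 0.5, -1.3]
opening: 0.0855
```

```bash
python3 go.py Tsmall 0.3;python3 wp.py pics/w21.png; python3 -c "
from station import r; import cv2
cv2.imwrite('pics/top1.png',r.camera('top'));cv2.imwrite('pics/side1.png',r.camera('side'))"
```

```text
t 23.1 tcp [ 434.8 -291.7  146.6] F [-0.2  0.5 -1.3] open 85.5
target [ 432.9 -289.4  300. ] row [  0.09   0.15 -15.35] [-0.006  0.006  0.001] ang 0.5
```

View pics/w21.png

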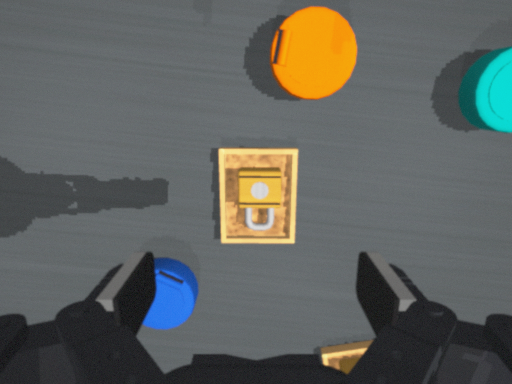

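View pics/top1.png

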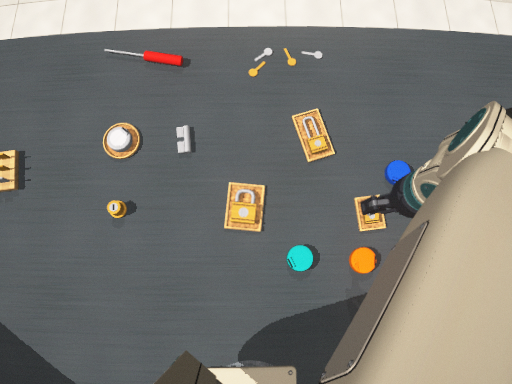

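View pics/side1.png

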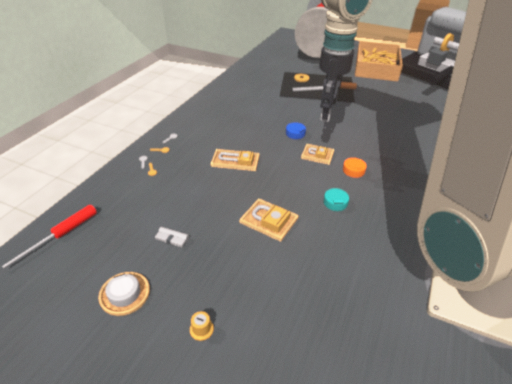

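```bash
python3 - <<'E'
import fit; from fit import *; from station import r
from go import F
T=(cv2.imread("pics/top1.png"),r.get_calibration("top"));S=(cv2.imread("pics/side1.png"),r.get_calibration("side"))
def mk(im,k):
    h=cv2.cvtColor(im,cv2.COLOR_BGR2HSV)
    m=((h[...,1]>195)&(h[...,0]<30)&(h[...,2]>90)) if k=='s' else ((h[...,1]<70)&(h[...,2]>125))
    return cv2.morphologyEx(m.astype(np.uint8),cv2.MORPH_CLOSE,np.ones((5,5)))
fit.mask=mk
for n,v in (("large",T),("large",S),("long",T),("long",S),("small",S),("disc",T),("disc",S)):
    x,y,a,_=F["T"+n]; q,e=fit.fit(n+"_padlock",(x,y,np.radians(a)),[v],z=.003)
    b=np.radians(a); dx,dy=q[0]-x,q[1]-y
    print(n,"in tray mm",round(1e3*(dx*np.cos(b)+dy*np.sin(b)),1),round(1e3*(-dx*np.sin(b)+dy*np.cos(b)),1),"dyaw",round(np.degrees(q[2])-a,1),np.round(e,2))
E
```

```text
Traceback (most recent call last):
AttributeError: 'function' object has no attribute 'fit'
```

```bash
python3 - <<'E'
import fit as fm; from h import *; from station import r
from go import F
T=(cv2.imread("pics/top1.png"),r.get_calibration("top"));S=(cv2.imread("pics/side1.png"),r.get_calibration("side"))
def mk(im,k):
    h=cv2.cvtColor(im,cv2.COLOR_BGR2HSV)
    m=((h[...,1]>195)&(h[...,0]<30)&(h[...,2]>90)) if k=='s' else ((h[...,1]<70)&(h[...,2]>125))
    return cv2.morphologyEx(m.astype(np.uint8),cv2.MORPH_CLOSE,np.ones((5,5)))
fm.mask=mk
for n,v in (("large",T),("large",S),("long",T),("long",S),("small",S),("disc",T),("disc",S)):
    x,y,a,_=F["T"+n]; q,e=fm.fit(n+"_padlock",(x,y,np.radians(a)),[v],z=.003)
    b=np.radians(a); dx,dy=q[0]-x,q[1]-y
    print(n,"in tray mm",round(1e3*(dx*np.cos(b)+dy*np.sin(b)),1),round(1e3*(-dx*np.sin(b)+dy*np.cos(b)),1),"dyaw",round(np.degrees(q[2])-a,1),np.round(e,2))
E
```

```text
large in tray mm 0.0 0.0 dyaw 0.0 [1.]
large in tray mm 0.0 0.0 dyaw 0.0 [1.]
long in tray mm 0.0 0.0 dyaw 0.0 [1.]
long in tray mm 0.0 0.0 dyaw 0.0 [1.]
small in tray mm 0.0 0.0 dyaw 0.0 [1.]
disc in tray mm 5.5 9.1 dyaw -9.8 [0.22]
disc in tray mm 1.8 -0.9 dyaw 4.5 [0.12]
```

```bash
python3 - <<'E'
from h import *; import fit as fm; from station import r
from go import F
im=cv2.imread("pics/top1.png"); im2=cv2.imread("pics/side1.png");h=cv2.cvtColor(im,cv2.COLOR_BGR2HSV)
print(h[213,240],h[212,232],h[190,245],h[205,230],h[190,232])
o=[]
for I,c in((im,r.get_calibration("top")),(im2,r.get_calibration("side"))):
  t=[]
  for n in("large","long","small","disc"):
    x,y,a,_=F["T"+n]; P=fm.M[n+"_padlock"][0]
    q=proj(c,fm.place(P,(x,y,np.radians(a)),.003)); qt=proj(c,fm.place(fm.M[("round" if n=="disc" else n)+"_tray"][0],(x,y,np.radians(a)))); m=q.mean(0).astype(int)
    cr=cv2.resize(I[m[1]-30:m[1]+30,m[0]-30:m[0]+30],(200,200),interpolation=cv2.INTER_CUBIC)
    for k,col in((q,(0,0,255)),(qt,(0,255,0))):
      hh=cv2.convexHull(k.astype(np.float32)); cv2.polylines(cr,[np.round((hh-(m-30)+.5)*200/60-.5).astype(np.int32)],True,col,1)
    t.append(cr)
  o.append(np.hstack(t))
cv2.imwrite("pics/ov2.png",np.vstack(o))
E
```

```text
[ 30   2 224] [ 22 173 245] [ 10   3 225] [ 15 144 228] [ 15 147 208]
```

View pics/ov2.png

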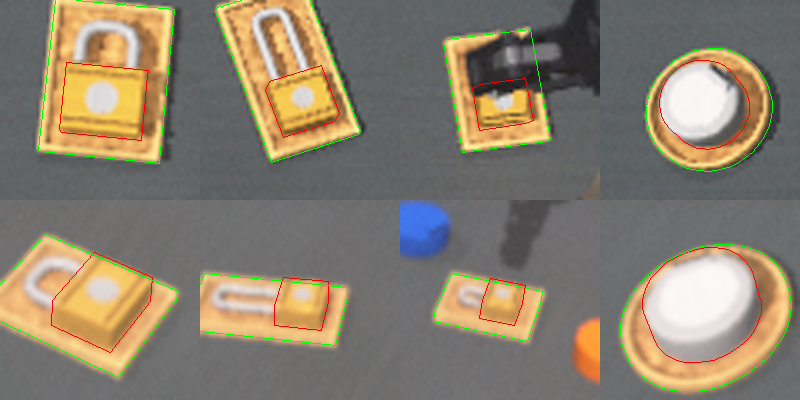

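```bash
python3 -c "
from station import r
print(r.sense()['t'], r.sense()['wrist_force']); print(r.sign_off())"
```

```text
23.25 [-0.10397125  0.50102522 -0.0225299 ]
the job is handed in; nothing more can be done
None
```

All four padlocks are in their own trays, and I handed the job in at about 23 s of the 96 s allowed. Each was lowered until the wrist force showed contact, then released. The gripper ended open, about 0.15 m up, with no wrist force beyond sensor noise.

**Final images:** The top and side pictures show each padlock flat inside its rim, and the fit outlines agree to within a few millimetres by eye. The two cylinders and the three coloured discs look unmoved in the pictures; I did not measure their positions.

**Checks that failed or disagreed:**
- **Brass padlocks:** the final numeric fit of the large, long and small padlocks failed because its colour threshold was too strict. Their final positions rest on the outline overlays, not on a fit.
- **Small padlock:** in the top view it was partly hidden by the gripper, so its final check rests on the wrist and side views.
- **Disc:** the top-view fit was poor and put it 5 to 9 mm off along each axis (about 11 mm in all), while the side view gave about 2 mm. I trust the side view, because the shaded disc side spoilt the top mask. Both are inside the 14 mm limit.

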